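# Index the head, then mesh and press home a splined gear

## Robot

A 7-joint arm with a two-finger parallel gripper is mounted at the origin on the work surface; the furniture and walls round the work are solid. World frame = base frame: x ahead of the robot, y to its left, z up, the work surface at z = 0. Lengths are in m, angles in rad, forces in N, time in s.
With the tool pointing down it reaches from about 0.425 to 0.825 m from the base axis. Payload 3.6 kg.
Tool frame: the origin (TCP) lies at the very end of the fingers, on their centre line; the grasp point (between the pads) lies 19 mm behind it; z points along the fingers, y is the line along which they close (so a half turn about z gives the same grasp; the last joint's range is limited). The gripper opens to 93 mm and grips with 3 to 60 N. Pads are 15 mm wide; open, the fingers measure 128 mm over their backs; the gripper's body (75 mm by 188 mm) begins 65 mm behind the grasp point.
Start: joints at [-1.274, 0.615, -0.013, 1.423, 0.008, 1.103, -0.04], TCP at [0.207, 0.616, 0.182] pointing down, gripper open.
Joint ranges: [-3.12, 3.12], [-0.3, 2.06], [-1.34, 1.32], [0.26, 2.42], [-1.36, 4.5], [0.01, 1.98], [-2.84, 2.84]. Speed limits (rad/s): [2.79, 2.79, 3.14, 3.14, 3.14, 3.14, 3.14].

## Interface

Orientations are given as a unit quaternion [x, y, z, w].
In Python, from station import monitor, viewer, job, nets gives the robot as it stands. The module is installed in compiled form; this text tells all that it offers.
- The arm moves only by the tool arm_command, never from a script. Its argument "increments" is a list of rows, each an object with "translation": the shift along the tool's x, y, z in m, a list of three; "rot": the turn, a rotation vector about the tool's x, y, z in degrees, a list of three; "grip": the finger opening in m, from 0 to 0.093. In form: [{"translation": [x, y, z], "rot": [rx, ry, rz], "grip": grip}, ...]. A call has 1 to 20 rows; each row shifts and turns the commanded pose from where the row before left it, along the tool's axes as they then stand; what a row does not reach is not made up. A row lasts 1/8 s, in which the tool goes at most 62.5 mm and 10.7 degrees, less where a joint would pass 70% of its speed; a pose out of reach is approached as far as the arm can. A call is refused whole if a number of a shift passes 0.0625 or a number of a turn 10.7, either way. A call with a gripper value outside its range is refused whole. The fingers move at their own pace and stop on an object; the grip force is fixed at half the most. Time passes only in rows, so rows that do not move let the fingers close. It gives the time, the measured TCP pose, the force, the opening and the grip force at its end, in the units of the state.
- monitor.state(): the state, without advancing time (a new reading comes with each control period).
- viewer.camera(name): name is "scene" or "top" or "wrist"; returns the picture (384x512x3 uint8, red, green, blue); there is no depth.
- viewer.camera_info(name): a dict with "camera_matrix" (3x3 intrinsics, pixels), "eye" and "orientation" of the camera in the world; the wrist camera has in their place "hand_eye" (4x4, takes a point from camera to tool coordinates, whose origin is the TCP and whose axes are the flange's). Camera axes: x right, y down, z forward; pixel columns grow to the right and rows downward; lengths in m; the calibration is good to about 2 mm. A picture is of the moment at which its call begins: read the wrist's pose just before it. camera_info takes no time and is no camera call.
- job.finish_job(): hands the job in; it is judged then, once.
Trained networks look in the newest picture that a camera, given by its name, has taken for a name from the list of things; names that differ only in an ending like _2 or _b are one class to them, and where a whole thing is asked for, a point or a joint stands for the part that bears it (a point fixed in the world has none). Each returns a list of dicts, best first, with "confidence" (0 to 1); they miss things now and then, are a little off and sometimes report something else, mostly with a low value. They report only what shows in the picture. A call takes as long as a camera call. They do not tell look-alikes from the thing itself.
- nets.boxes_of(camera, query): "xyz" ([x, y, z] in m, in world coordinates, good to about 4 mm: the middle of the surface that is visible of it).
- nets.place_of(camera, query): "xyz" ([x, y, z] in m, in world coordinates, good to about 4 mm: a listed point, or the origin of a listed thing).
The state is a dict: "clock": time; "joints": joint angles; "dq": joint speeds; "effort": joint torques, N m; "tcp_pos": TCP position; "orientation": TCP orientation; "contact_force": force on the tool from outside, world axes, zero at the start; "wrist_torque": the same for the moment, N m; "gripper_width": finger opening in m; "gripper_force": force on a finger pad.
Only numpy, scipy, OpenCV 4.12 (cv2) and the standard library are available. Lean on these libraries where they do the work, as an engineer would, in place of code of your own. Each camera call takes 0.05 s, during which the arm holds its last target. There are 200 camera calls.

## Task

Get the indexing head ready by swinging its red-handled sprung lever to the stop and letting it spring back, which turns the splined socket on to its loading position. Then take the brass gear out of its wooden block by the square head, turn it until its four splines line up with the socket's four slots, slide it in and press it fully home, gear face flush on the socket's rim, against the spring plunger inside. Finish still gripping the gear and pressing it home, because the plunger lifts it if you let go; leave the other things on the bench alone.

Things in the scene. Friction and masses are not known exactly. Their poses are not given: they have to be found in the camera images.
- indexer: green round fixed base of the indexing head, 130 mm across and 12 mm high; origin at the centre of its underside, on the vertical axis about which both spindle and lever turn (it does not move)
- advance_lever (a joint): angle of the lever in rad: 0 at rest, 0.95 at its stop; grows counterclockwise seen from above; a spring returns it to 0 when released (about 5 N at the post near rest to 8 N near the stop, including turning the spindle)
- lever_post (a point): grip point on the lever's upright round red post: on the post's axis, 105 mm from the indexing head's axis, 58 mm above the table; the post is 16 mm thick between 36 and 80 mm above the table; the flat arm under it lies 14 to 22 mm above the table
- spindle (a joint): angle of the spindle in rad, counterclockwise from above; 0 to 0.25 at the start; the lever pushes it to about 0.60 at its stop (loading position) and leaves it there when springing back; held by friction of 0.25 N m
- socket (a point): centre of the splined socket's mouth, in the plane of the aluminium rim (60 mm across), 52 mm above the table; turns with the spindle; its x and y axes run along the four slots (black ticks on the rim), z up. Bore between teeth 22.6 mm, across slots 36 mm, slots about 9 mm wide, 40 mm deep. A sprung plunger inside meets the stem's tip 10 mm short of home
- plunger (a joint): travel of the sprung plunger in the socket in m: 0 up, about 0.010 when the gear is fully home; 450 N/m with 4.5 N preload, so 9 N at home, more than the gear's weight
- gear: brass gear 65 mm across on a steel stem, 82 mm tall, 0.25 kg; origin at the stem's lower tip, z up the stem. Pilot 19.6 mm thick, tapered nose, 0 to 10 mm; four splines 10 to 34 mm along its x and y axes, 32 mm across, 6.8 mm wide; disc 34 to 44 mm; 34 mm collar to 47 mm; head 24 x 24 mm to 82 mm, flats facing x and y. Fits in any quarter turn; home, the origin is 34 mm below the socket point
- gear_block: fixed wooden block 84 x 84 x 42 mm with a round through hole of 36 mm in which the gear stands at the start, its disc resting on the block's top; origin at the centre of the underside
- wood_block: beech packing block 48 x 105 x 32 mm, loose, a bystander
- work_block: grey steel block with three drilled holes, 45 x 75 x 18 mm, loose, a bystander
- caliper: vernier caliper 77 x 230 x 11 mm, loose, a bystander
There are look-alikes about, which are no part of the job. There is more than one size of the gear; the one meant has the size given above.

How it is judged:
By the outcome, as a careful person would: the job done as asked, in the order asked, and still so for the second after the job is handed in, while the arm keeps its last pose, push and grip.
It also fails if it takes over 67 s, if anything falls off the work surface, if the arm or the gripper's body presses on something with over 40 N, if the wrist force passes 120 N, or if a joint passes its speed limit or range.

## Working session

There is one attempt and no reset: what is moved stays moved. The work goes in short steps, Python scripts to look and compute and a tool call to move; the robot and the scene stay as the last step left them, time stands still between calls to the robot, and variables do not carry over. Pictures are saved under pics/ and viewed, at most 10 in all, crops included, and the job is handed in when it is done.

Besides the shell and the picture viewer there is one more tool, called by a JSON object that holds its "fn" and its "kwargs", one argument or row to a line. arm_command: Moves the arm, as the interface text tells. Its arguments: {"type":"object","properties":{"increments":{"type":"array","items":{"type":"object","properties":{"translation":{"type":"array","items":{"type":"number"}},"rot":{"type":"array","items":{"type":"number"}},"grip":{"type":"number"}}}}},"required":["increments"]}

```bash
mkdir -p pics; cat > h.py <<'E'
import numpy as np, cv2
from scipy.spatial.transform import Rotation as R
from station import monitor, viewer, job, nets
def save(cam,name,crop=None,scale=1):
    im=viewer.camera(cam); 
    cv2.imwrite('pics/raw_'+name,im[:,:,::-1])
    if crop: im=im[crop[1]:crop[3],crop[0]:crop[2]]
    im=cv2.resize(im,None,fx=scale,fy=scale,interpolation=cv2.INTER_CUBIC)
    cv2.imwrite('pics/'+name,im[:,:,::-1]); return im
def campose(cam,st=None):
    i=viewer.camera_info(cam); K=np.array(i['camera_matrix'])
    if 'hand_eye' in i:
        T=np.eye(4);T[:3,:3]=R.from_quat(st['orientation']).as_matrix();T[:3,3]=st['tcp_pos']
        M=T@np.array(i['hand_eye']); return K,M[:3,3],M[:3,:3]
    o=np.array(i['orientation']); Rm=R.from_quat(o).as_matrix() if o.size==4 else o
    return K,np.array(i['eye']),Rm
def ray(cp,px):
    K,e,Rm=cp; d=Rm@np.linalg.solve(K,[px[0],px[1],1]); return e,d
def onz(cp,px,z):
    e,d=ray(cp,px); return e+d*(z-e[2])/d[2]
def proj(cp,p):
    K,e,Rm=cp; c=K@(Rm.T@(np.array(p)-e)); return c[:2]/c[2]
E
python3 - <<'E'
from h import *
np.set_printoptions(precision=4,suppress=True)
st=monitor.state(); print(st)
for c in ['scene','top','wrist']:
    im=save(c,c+'0.png'); print(c,viewer.camera_info(c))
    for q in ['indexer','lever_post','socket','gear','gear_block']:
        print(q,[(np.round(d['xyz'],4),round(d['confidence'],2)) for d in nets.place_of(c,q)][:4])
a=cv2.imread('pics/scene0.png');b=cv2.imread('pics/top0.png')
cv2.imwrite('pics/two.png',cv2.resize(np.hstack([a,b]),(800,300)))
E
```

```text
{'clock': 0.0, 'joints': array([-1.2735,  0.616 , -0.0126,  1.4249,  0.0081,  1.1034, -0.0404]), 'dq': array([ 0.0005,  0.0013,  0.0009,  0.001 , -0.0007, -0.0012,  0.0013]), 'effort': array([  0.0001, -45.8937,   0.2089, -16.575 ,  -0.0611,   0.0204,
         0.0002]), 'tcp_pos': array([0.2065, 0.6154, 0.1807]), 'orientation': array([ 0.1611,  0.9869, -0.0013, -0.0002]), 'contact_force': array([-0.1548, -0.1367, -0.4004]), 'wrist_torque': array([0.0183, 0.0137, 0.0136]), 'gripper_force': 0.0, 'gripper_width': 0.09316205997363222}
scene {'camera_matrix': array([[449.4531,   0.    , 265.0602],
       [  0.    , 449.4531, 195.5841],
       [  0.    ,   0.    ,   1.    ]]), 'eye': array([-0.4371,  0.9075,  0.6652]), 'orientation': array([-0.3108,  0.786 , -0.4947,  0.2023])}
indexer [(array([ 0.4488, -0.1763,  0.0012]), 0.9)]
lever_post [(array([ 0.3921, -0.264 ,  0.0609]), 0.5)]
socket [(array([ 0.4468, -0.1768,  0.0509]), 0.76)]
gear [(array([0.3918, 0.3229, 0.0066]), 0.68), (array([ 0.2872,  0.3728, -0.007 ]), 0.68)]
gear_block [(array([ 0.3879,  0.3267, -0.0006]), 0.85)]
top {'camer
[... 310 characters left out ...]
 -0.2666,  0.0572]), 0.59)]
socket [(array([ 0.4466, -0.1776,  0.0535]), 0.58)]
gear [(array([0.3973, 0.3176, 0.0078]), 0.55), (array([0.2904, 0.3709, 0.0037]), 0.53), (array([0.2906, 0.2868, 0.0016]), 0.39)]
gear_block [(array([ 0.396 ,  0.3216, -0.0027]), 0.58)]
wrist {'camera_matrix': array([[283.4502,   0.    , 259.4351],
       [  0.    , 283.4502, 192.4108],
       [  0.    ,   0.    ,   1.    ]]), 'hand_eye': array([[ 0.0009, -0.9579, -0.2872,  0.0799],
       [ 1.    ,  0.0006,  0.001 ,  0.0011],
       [-0.0008, -0.2872,  0.9579, -0.2032],
       [ 0.    ,  0.    ,  0.    ,  1.    ]])}
indexer []
lever_post []
socket []
gear [(array([ 0.2831,  0.3745, -0.0001]), 0.53)]
gear_block []
```

View pics/scene0.png

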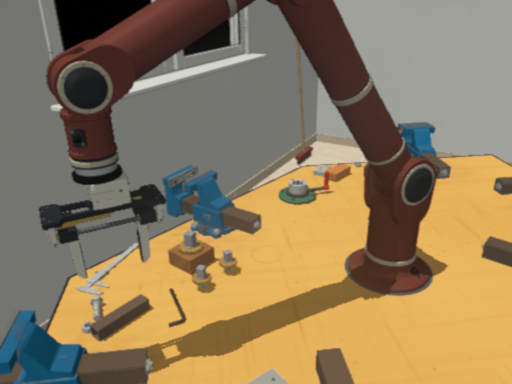

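View pics/top0.png

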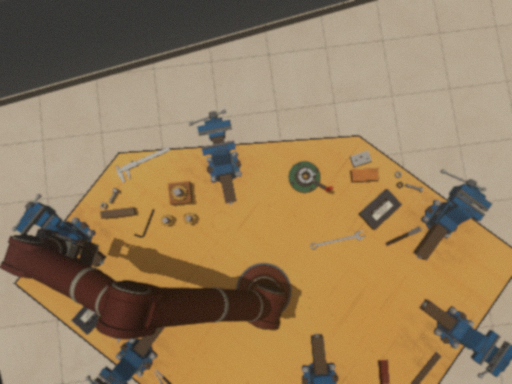

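Candidates for the gear: the one in the wooden block (scene 190,240 / top 180,192), and loose look-alikes at scene (202,275) / top (168,219) and scene (228,260) / top (191,218). The description says "in its wooden block", so I choose the first. The indexer is at top (305,177), with the red post at (330,189). First I raise the tool and swing round to the indexer.

{"fn": "arm_command", "kwargs": {
  "increments": [
    {"translation":[0,-0.035,-0.05],"rot":[0,0,0],"grip":0.07},
    {"translation":[0,-0.035,-0.05],"rot":[0,0,0],"grip":0.07},
    {"translation":[0,-0.035,-0.04],"rot":[0,0,0],"grip":0.07},
    {"translation":[0,-0.035,0],"rot":[0,0,0],"grip":0.07},
    {"translation":[-0.055,-0.003,0],"rot":[0,0,6.34],"grip":0.07},
    {"translation":[-0.055,-0.003,0],"rot":[0,0,6.34],"grip":0.07},
    {"translation":[-0.055,-0.003,0],"rot":[0,0,6.34],"grip":0.07},
    {"translation":[-0.055,-0.003,0],"rot":[0,0,6.34],"grip":0.07},
    {"translation":[-0.055,-0.003,0],"rot":[0,0,6.34],"grip":0.07},
    {"translation":[-0.055,-0.003,0],"rot":[0,0,6.34],"grip":0.07},
    {"translation":[-0.055,-0.003,0],"rot":[0,0,6.34],"grip":0.07},
    {"translation":[-0.055,-0.003,0],"rot":[0,0,6.34],"grip":0.07},
    {"translation":[-0.055,-0.003,0],"rot":[0,0,6.34],"grip":0.07},
    {"translation":[-0.055,-0.003,0],"rot":[0,0,6.34],"grip":0.07},
    {"translation":[-0.055,-0.003,0],"rot":[0,0,6.34],"grip":0.07},
    {"translation":[-0.055,-0.003,0],"rot":[0,0,6.34],"grip":0.07},
    {"translation":[-0.055,-0.003,0.02],"rot":[0,0,6.34],"grip":0.07},
    {"translation":[-0.055,-0.003,0.03],"rot":[0,0,6.34],"grip":0.07},
    {"translation":[0,0,0.04],"rot":[0,0,6.34],"grip":0.07},
    {"translation":[0,0,0],"rot":[0,0,0],"grip":0.07}
  ]
}}

```text
clock: 3.4
tcp_pos: [0.4778, -0.1356, 0.2299]
orientation: [0.837, 0.547, -0.002, -0.002]
contact_force: [0.5, 0.6, 0.8]
gripper_width: 0.0701
gripper_force: 0.0
```

```bash
python3 - <<'E'
from h import *
np.set_printoptions(precision=4,suppress=True)
st=monitor.state(); print(st['clock'],st['tcp_pos'],R.from_quat(st['orientation']).as_matrix(),st['joints'])
im=save('wrist','w1.png'); cp=campose('wrist',st)
for q in ['indexer','lever_post','socket']:
    print(q,[(np.round(d['xyz'],4),round(d['confidence'],2)) for d in nets.place_of('wrist',q)][:4])
for p in [(.447,-.177,.052),(.392,-.265,.08)]: print(proj(cp,p))
E
```

```text
3.4 [ 0.4778 -0.1356  0.2299] [[ 0.4008  0.9162 -0.0062]
 [ 0.9162 -0.4008  0.0018]
 [-0.0008 -0.0063 -1.    ]] [-0.206   0.3765  0.6213  1.7902 -0.2471  1.0601  0.0931]
indexer [(array([ 0.443 , -0.1834,  0.001 ]), 0.66)]
lever_post [(array([ 0.3966, -0.2709,  0.0589]), 0.79)]
socket [(array([ 0.4489, -0.1754,  0.053 ]), 0.97)]
[251.9379 204.1006]
[241.2278 278.3068]
```

View pics/w1.png

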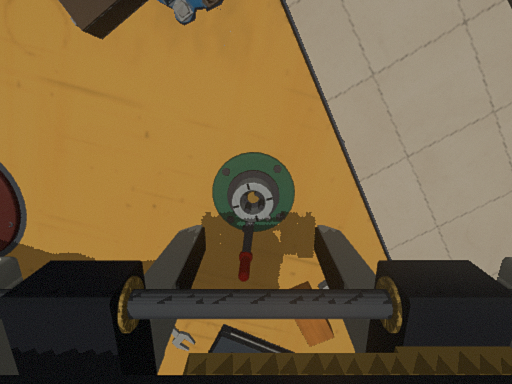

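Wrist view: socket mouth at (253,203), green base centre at (254,192), red post at (244,265) with its top at the lower end; wood block at (312,312). Next I triangulate the post and rim from several views.

```bash
cat >> h.py <<'E'
def blob(img,lo,hi,box):
    h=cv2.cvtColor(img,cv2.COLOR_BGR2HSV); m=cv2.inRange(h,np.array(lo),np.array(hi))
    k=np.zeros_like(m); k[box[1]:box[3],box[0]:box[2]]=255; m&=k
    n,l,s,c=cv2.connectedComponentsWithStats(m)
    i=1+np.argmax(s[1:,4]); return (l==i),s[i],c[i]
def tri(rays):
    A=np.zeros((3,3));b=np.zeros(3)
    for e,d in rays:
        d=d/np.linalg.norm(d);P=np.eye(3)-np.outer(d,d);A+=P;b+=P@e
    x=np.linalg.solve(A,b); return x
E
python3 - <<'E'
from h import *
np.set_printoptions(precision=4,suppress=True)
st=monitor.state()
cps={c:campose(c,st) for c in ['scene','top','wrist']}
W=cv2.imread('pics/w1.png');S=cv2.imread('pics/raw_scene0.png');T=cv2.imread('pics/raw_top0.png')
for n,I,box in [('wrist',W,(225,235,270,290)),('scene',S,(315,165,335,195)),('top',T,(315,180,340,198))]:
    m,s,c=blob(I,(0,140,60),(6,255,255),box); ys,xs=np.where(m); print(n,s,c)
    if n=='wrist':
        for y in range(ys.min(),ys.max()+1,3): print(y,xs[ys==y].min(),xs[ys==y].max())
    p=onz(cps[n],c,.058); print(p)
for n,I,box in [('wrist',W,(205,145,300,235)),('scene',S,(270,180,325,210)),('top',T,(283,155,325,198))]:
    m,s,c=blob(I,(40,60,20),(95,255,255),box)
    pts=np.argwhere(m)[:,::-1].astype(np.float32); e=cv2.fitEllipse(cv2.convexHull(pts.astype(np.int32))); print(n,'base',e, onz(cps[n],e[0],.012))
# rim: bright
g=cv2.cvtColor(W,cv2.COLOR_BGR2HSV); m=((g[...,1]<40)&(g[...,2]>120)).astype(np.uint8); k=np.zeros_like(m);k[175:230,225:282]=1;m&=k
hull=cv2.convexHull(np.argwhere(m)[:,::-1].astype(np.int32)); e=cv2.fitEllipse(hull); print('rim',e,onz(cps['wrist'],e[0],.052))
h0=np.array([[0,0,0]]) 
c=W[170:235,215:290]; cv2.imwrite('pics/c1.png',cv2.resize(np.hstack([c]),None,fx=8,fy=8,interpolation=cv2.INTER_CUBIC))
E
```

```text
wrist [239 252  13  29 239] [244.2259 265.4686]
252 244 248
255 240 250
258 240 251
261 242 249
264 241 249
267 240 248
270 240 248
273 240 247
276 239 247
279 240 246
[ 0.4026 -0.2621  0.058 ]
scene [323 171   6  18  53] [325.7925 179.7736]
[ 0.3822 -0.2446  0.058 ]
top [327 188   5   2   7] [329.1429 188.4286]
[ 0.392  -0.2632  0.058 ]
wrist base ((253.02748107910156, 191.50099182128906), (78.13678741455078, 81.0625), 96.3287353515625) [ 0.4555 -0.1729  0.012 ]
scene base ((296.3200378417969, 195.057373046875), (15.988719940185547, 35.22539138793945), 94.037109375) [ 0.44   -0.1598  0.012 ]
top base ((303.8063659667969, 176.46849060058594), (28.501121520996094, 29.199886322021484), 147.2915496826172) [ 0.4463 -0.1732  0.012 ]
rim ((252.15289306640625, 201.7887725830078), (38.46151351928711, 40.61702346801758), 100.29927062988281) [ 0.4536 -0.1759  0.052 ]
```

View pics/c1.png

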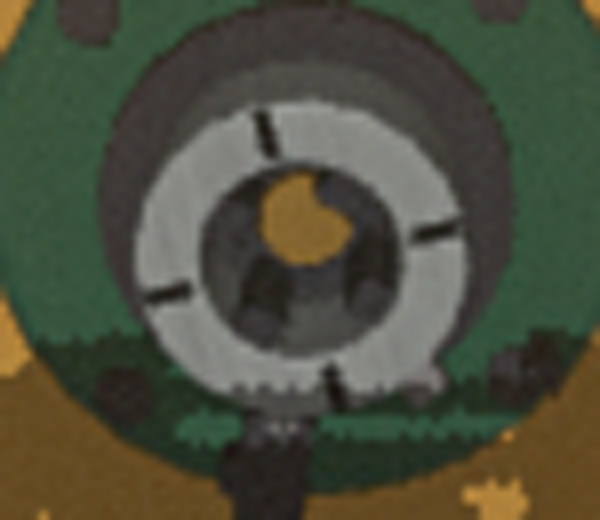

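Crop: rim centred near (252,202), black ticks at crop (265,135), (435,232), (335,385), (167,295), so the spindle angle can be read later. Next a helper that turns goals into tool-frame increments, then I approach above the post.

```bash
cat >> h.py <<'E'
def plan(target,yawy,st=None):
    "translation in current tool frame, then rotation vector (deg) to tool-down with y axis at yawy deg"
    st=st or monitor.state(); M=R.from_quat(st['orientation'])
    t=M.inv().apply(np.array(target)-st['tcp_pos']); a=np.radians(yawy)
    y=np.array([np.cos(a),np.sin(a),0]); z=np.array([0,0,-1.]); x=np.cross(y,z)
    rv=(M.inv()*R.from_matrix(np.c_[x,y,z])).as_rotvec(degrees=True)
    print('t',np.round(t,4),'rot',np.round(rv,2)); return t,rv
E
python3 - <<'E'
from h import *
plan((.397,-.266,.14),-121)
cp=campose('wrist',monitor.state())
print(onz(cp,(243.3,275.5),.08),onz(cp,(243.5,280),.08))
E
```

```text
t [-0.153  -0.026   0.0934] rot [ 0.1  -0.2  97.54]
[ 0.40105002 -0.2648131   0.08      ] [ 0.39824444 -0.27171566  0.08      ]
```

{"fn": "arm_command", "kwargs": {
  "increments": [
    {"translation":[-0.05,-0.009,0.01],"rot":[0,0,0],"grip":0.07},
    {"translation":[-0.05,-0.009,0.01],"rot":[0,0,0],"grip":0.07},
    {"translation":[-0.053,-0.008,0.01],"rot":[0,0,0],"grip":0.07},
    {"translation":[0,0,0.01],"rot":[0,0,9.7],"grip":0.07},
    {"translation":[0,0,0.01],"rot":[0,0,9.8],"grip":0.07},
    {"translation":[0,0,0.01],"rot":[0,0,9.8],"grip":0.07},
    {"translation":[0,0,0.01],"rot":[0,0,9.8],"grip":0.07},
    {"translation":[0,0,0.01],"rot":[0,0,9.8],"grip":0.07},
    {"translation":[0,0,0.013],"rot":[0,0,9.8],"grip":0.07},
    {"translation":[0,0,0],"rot":[0,0,9.8],"grip":0.07},
    {"translation":[0,0,0],"rot":[0,0,9.8],"grip":0.07},
    {"translation":[0,0,0],"rot":[0,0,9.8],"grip":0.07},
    {"translation":[0,0,0],"rot":[0,0,9.5],"grip":0.07},
    {"translation":[0,0,0],"rot":[0,0,0],"grip":0.07}
  ]
}}

```text
clock: 5.35
tcp_pos: [0.3961, -0.2661, 0.1398]
orientation: [0.964, -0.267, 0.001, 0.0]
contact_force: [-0.5, -0.2, -0.0]
gripper_width: 0.0701
gripper_force: 0.0
```

```bash
python3 - <<'E'
from h import *
np.set_printoptions(precision=4,suppress=True)
st=monitor.state(); print(st['clock'],st['tcp_pos'],st['joints'])
im=save('wrist','w2.png'); cp=campose('wrist',st)
for q in ['lever_post','socket']:
    print(q,[(np.round(d['xyz'],4),round(d['confidence'],2)) for d in nets.place_of('wrist',q)][:4])
print(proj(cp,(.397,-.266,.08)),proj(cp,(.397,-.266,.036)),proj(cp,st['tcp_pos']))
plan((.397,-.266,.14),-121)
E
```

```text
5.35 [ 0.3961 -0.2661  0.1398] [-0.1316  0.6084  1.0667  1.9833 -0.6641  0.9483 -0.8368]
lever_post [(array([ 0.3943, -0.2667,  0.0579]), 0.57)]
socket [(array([ 0.4491, -0.1743,  0.0541]), 0.56)]
[260.1598 193.0594] [260.0823 181.6997] [261.0332 216.3859]
t [ 0.0013 -0.0009 -0.0005] rot [-0.03 -0.07 -0.04]
```

View pics/w2.png

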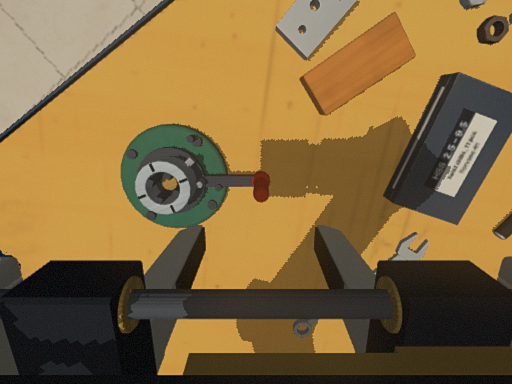

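The post top is at (261,193), matching the prediction of (260,193), and the lever arm runs horizontally along the closing line. Descend, grip and swing about 50°.

{"fn": "arm_command", "kwargs": {
  "increments": [
    {"translation":[0.001,0,0.033],"rot":[0,0,0],"grip":0.07},
    {"translation":[0,0,0.034],"rot":[0,0,0],"grip":0.06},
    {"translation":[0,0,0.034],"rot":[0,0,0],"grip":0.04},
    {"translation":[0,0,0],"rot":[0,0,0],"grip":0.0},
    {"translation":[0,0,0],"rot":[0,0,0],"grip":0.0},
    {"translation":[0,0,0],"rot":[0,0,0],"grip":0.0},
    {"translation":[0,0,0],"rot":[0,0,0],"grip":0.0}
  ]
}}

```text
clock: 6.38
tcp_pos: [0.396, -0.2673, 0.0389]
orientation: [0.963, -0.269, 0.001, 0.001]
contact_force: [-2.5, -3.6, -0.7]
gripper_width: 0.0149
gripper_force: 3.4
```

{"fn": "arm_command", "kwargs": {
  "increments": [
    {"translation":[0.0077,-0.0003,0],"rot":[0,0,-4.2],"grip":0.0},
    {"translation":[0.0077,-0.0003,0],"rot":[0,0,-4.2],"grip":0.0},
    {"translation":[0.0077,-0.0003,0],"rot":[0,0,-4.2],"grip":0.0},
    {"translation":[0.0077,-0.0003,0],"rot":[0,0,-4.2],"grip":0.0}
  ]
}}

```text
clock: 6.88
tcp_pos: [0.4233, -0.2782, 0.0386]
orientation: [0.992, -0.125, -0.0, -0.0]
contact_force: [-1.1, 1.4, 3.1]
gripper_width: 0.0124
gripper_force: 28.6
```

Width 12.4 mm is less than the 16 mm post, so the post is slipping off the pads. I open and look.

{"fn": "arm_command", "kwargs": {
  "increments": [
    {"translation":[0,0,0],"rot":[0,0,0],"grip":0.06},
    {"translation":[0,0,0],"rot":[0,0,0],"grip":0.06},
    {"translation":[0,0,0],"rot":[0,0,0],"grip":0.06}
  ]
}}

```text
clock: 7.25
tcp_pos: [0.4238, -0.2785, 0.038]
orientation: [0.992, -0.126, 0.0, 0.0]
contact_force: [0.6, 0.4, 0.9]
gripper_width: 0.0375
gripper_force: 0.0
```

```bash
python3 - <<'E'
from h import *
np.set_printoptions(precision=4,suppress=True)
st=monitor.state(); print(st['clock'],st['tcp_pos'],st['contact_force'])
im=save('wrist','w3.png',(90,120,400,300),2.4); cp=campose('wrist',st)
I=cv2.imread('pics/raw_w3.png')
m,s,c=blob(I,(0,140,60),(6,255,255),(90,120,400,300)); ys,xs=np.where(m); print(s,c)
for y in range(ys.min(),ys.max()+1,3): print(y,xs[ys==y].min(),xs[ys==y].max())
for z in (.08,.058,.036): print(proj(cp,(.397,-.266,z)))
E
```

```text
7.25 [ 0.4238 -0.2785  0.038 ] [0.5597 0.358  0.9476]
[ 242  231   25   58 1016] [253.2844 260.1496]
231 251 258
234 248 262
237 245 264
240 244 265
243 242 266
246 242 266
249 243 265
252 245 263
255 245 262
258 245 262
261 245 262
264 244 262
267 244 262
270 244 262
273 244 263
276 243 263
279 243 263
282 243 263
285 244 262
288 245 260
[252.8443 281.8536]
[253.5309 264.0795]
[254.0906 249.5887]
```

View pics/w3.png

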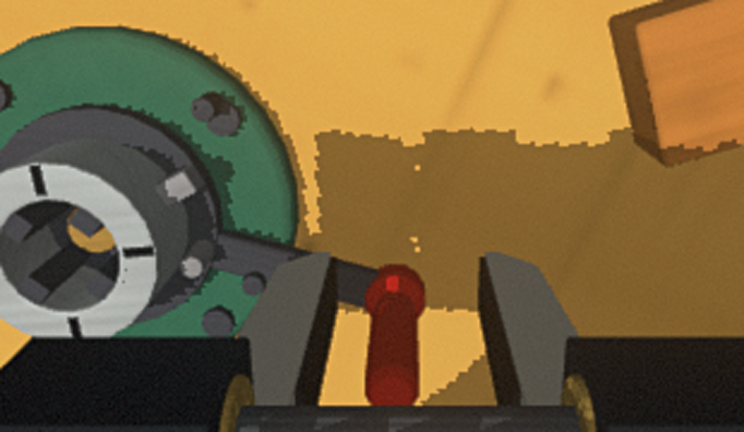

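The post slipped out (crop: post at (395,330), back at rest), because radial pads only hold by friction. I'll regrip with the fingers either side of the post along its path, so the push is positive. Lift, turn 73°, and reposition over the post.

{"fn": "arm_command", "kwargs": {
  "increments": [
    {"translation":[0,0,-0.03],"rot":[0,0,0],"grip":0.06},
    {"translation":[0,0,-0.035],"rot":[0,0,0],"grip":0.06},
    {"translation":[0,0,0],"rot":[0,0,-10.5],"grip":0.06},
    {"translation":[0,0,0],"rot":[0,0,-10.5],"grip":0.06},
    {"translation":[0,0,0],"rot":[0,0,-10.5],"grip":0.06},
    {"translation":[0,0,0],"rot":[0,0,-10.5],"grip":0.06},
    {"translation":[0,0,0],"rot":[0,0,-10.5],"grip":0.06},
    {"translation":[0,0,0],"rot":[0,0,-10.5],"grip":0.06},
    {"translation":[0,0,0],"rot":[0,0,-10.5],"grip":0.06}
  ]
}}

```text
clock: 8.43
tcp_pos: [0.4235, -0.2786, 0.1029]
orientation: [0.869, 0.495, -0.0, -0.0]
contact_force: [0.4, 0.3, -0.0]
gripper_width: 0.0601
gripper_force: 0.0
```

```bash
python3 - <<'E'
from h import *
plan((.397,-.267,.039),-31)
E
```

```text
t [-0.0036 -0.0287  0.0639] rot [-0.01  0.02  0.35]
```

{"fn": "arm_command", "kwargs": {
  "increments": [
    {"translation":[-0.0035,-0.0285,0],"rot":[0,0,0],"grip":0.06},
    {"translation":[0,0,0.032],"rot":[0,0,0],"grip":0.06},
    {"translation":[0,0,0.032],"rot":[0,0,0],"grip":0.05},
    {"translation":[0,0,0],"rot":[0,0,0],"grip":0.0},
    {"translation":[0,0,0],"rot":[0,0,0],"grip":0.0},
    {"translation":[0,0,0],"rot":[0,0,0],"grip":0.0},
    {"translation":[0,0,0],"rot":[0,0,0],"grip":0.0}
  ]
}}

```text
clock: 9.3
tcp_pos: [0.3973, -0.2669, 0.0397]
orientation: [0.87, 0.493, 0.0, 0.0]
contact_force: [-1.5, 0.1, 1.7]
gripper_width: 0.0148
gripper_force: 1.0
```

{"fn": "arm_command", "kwargs": {
  "increments": [
    {"translation":[0.0003,0.0077,0],"rot":[0,0,-4.2],"grip":0.0},
    {"translation":[0.0003,0.0077,0],"rot":[0,0,-4.2],"grip":0.0},
    {"translation":[0.0003,0.0077,0],"rot":[0,0,-4.2],"grip":0.0}
  ]
}}

```text
clock: 9.68
tcp_pos: [0.418, -0.2756, 0.0395]
orientation: [0.81, 0.586, 0.0, -0.001]
contact_force: [-1.9, 1.6, 3.4]
gripper_width: 0.0117
gripper_force: 28.6
```

```bash
python3 - <<'E'
from h import *
st=monitor.state(); print(st['clock'],st['tcp_pos'],st['contact_force'],st['gripper_width'])
save('wrist','w4.png',(130,120,390,300),2.8)
E
```

```text
9.675 [ 0.41799693 -0.27560383  0.03951086] [-1.89824765  1.59104505  3.44528966] 0.011656373279429167
```

View pics/w4.png

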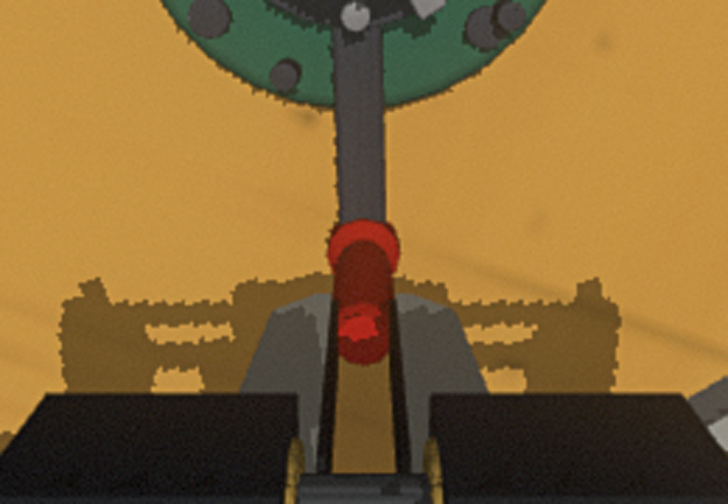

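Crop: the post top at (362,335) sits centrally between the fingers (raw row 240, as predicted) and the lever arm is aligned, so it is following; the pads are just soft. Continue.

{"fn": "arm_command", "kwargs": {
  "increments": [
    {"translation":[0.0003,0.0077,0],"rot":[0,0,-4.2],"grip":0.0},
    {"translation":[0.0003,0.0077,0],"rot":[0,0,-4.2],"grip":0.0},
    {"translation":[0.0003,0.0077,0],"rot":[0,0,-4.2],"grip":0.0},
    {"translation":[0.0003,0.0077,0],"rot":[0,0,-4.2],"grip":0.0},
    {"translation":[0.0003,0.0077,0],"rot":[0,0,-4.2],"grip":0.0},
    {"translation":[0.0003,0.0077,0],"rot":[0,0,-4.2],"grip":0.0},
    {"translation":[0.0003,0.0077,0],"rot":[0,0,-4.2],"grip":0.0},
    {"translation":[0.0003,0.0077,0],"rot":[0,0,-4.2],"grip":0.0},
    {"translation":[0.0003,0.0077,0],"rot":[0,0,-4.2],"grip":0.0}
  ]
}}

```text
clock: 10.85
tcp_pos: [0.4819, -0.2741, 0.0394]
orientation: [0.578, 0.816, -0.001, -0.005]
contact_force: [-7.5, 3.9, 9.0]
gripper_width: 0.0114
gripper_force: 29.6
```

{"fn": "arm_command", "kwargs": {
  "increments": [
    {"translation":[0.0002,0.0045,0],"rot":[0,0,-2.5],"grip":0.0},
    {"translation":[0,0.002,0],"rot":[0,0,-1],"grip":0.0}
  ]
}}

```text
clock: 11.1
tcp_pos: [0.4878, -0.2718, 0.0394]
orientation: [0.553, 0.833, -0.001, -0.005]
contact_force: [-8.1, 2.1, 8.4]
gripper_width: 0.012
gripper_force: 29.6
```

{"fn": "arm_command", "kwargs": {
  "increments": [
    {"translation":[0,0.003,0],"rot":[0,0,-1.5],"grip":0.0},
    {"translation":[0,0.002,0],"rot":[0,0,-1],"grip":0.0}
  ]
}}

```text
clock: 11.35
tcp_pos: [0.4898, -0.2709, 0.0393]
orientation: [0.535, 0.845, -0.002, -0.006]
contact_force: [-11.5, 0.7, 11.7]
gripper_width: 0.0115
gripper_force: 30.0
```

{"fn": "arm_command", "kwargs": {
  "increments": [
    {"translation":[0,0.002,0],"rot":[0,0,-1],"grip":0.0},
    {"translation":[0,0.001,0],"rot":[0,0,0],"grip":0.0}
  ]
}}

```text
clock: 11.6
tcp_pos: [0.49, -0.2707, 0.0393]
orientation: [0.529, 0.849, -0.003, -0.008]
contact_force: [-14.7, 0.3, 12.3]
gripper_width: 0.0114
gripper_force: 30.3
```

Stop reached: the force is rising with no motion. Open and lift off so the lever springs back.

{"fn": "arm_command", "kwargs": {
  "increments": [
    {"translation":[0,0,0],"rot":[0,0,0],"grip":0.08},
    {"translation":[0,0,0],"rot":[0,0,0],"grip":0.08},
    {"translation":[0,0,0],"rot":[0,0,0],"grip":0.08},
    {"translation":[0,0,0],"rot":[0,0,0],"grip":0.08},
    {"translation":[-0.01,0,-0.03],"rot":[0,0,0],"grip":0.08},
    {"translation":[0,0,-0.05],"rot":[0,0,0],"grip":0.08},
    {"translation":[0,0,-0.05],"rot":[0,0,0],"grip":0.08},
    {"translation":[0,0,-0.03],"rot":[0,0,0],"grip":0.08}
  ]
}}

```text
clock: 12.6
tcp_pos: [0.5083, -0.2799, 0.2027]
orientation: [0.526, 0.85, 0.001, 0.005]
contact_force: [0.1, -0.2, -0.3]
gripper_width: 0.0797
gripper_force: 0.0
```

```bash
python3 - <<'E'
from h import *
np.set_printoptions(precision=4,suppress=True)
st=monitor.state(); print(st['clock'],st['tcp_pos'],st['orientation'],st['joints'],st['contact_force'])
save('wrist','w5.png'); cp=campose('wrist',st)
W=cv2.imread('pics/raw_w5.png')
print([(np.round(d['xyz'],4),round(d['confidence'],2)) for d in nets.place_of('wrist','lever_post')])
print([(np.round(d['xyz'],4),round(d['confidence'],2)) for d in nets.place_of('wrist','socket')])
q=proj(cp,(.451,-.176,.052)); print(q,proj(cp,(.397,-.266,.08)))
plan((.45,-.15,.25),50)
x,y=map(int,q); c=W[y-60:y+60,x-80:x+80]; cv2.imwrite('pics/c5.png',cv2.resize(c,None,fx=5,fy=5,interpolation=cv2.INTER_CUBIC)); print(x-80,y-60)
E
```

```text
12.6 [ 0.5083 -0.2799  0.2027] [0.5262 0.8503 0.0007 0.005 ] [ 0.3058  0.4876  0.2499  1.6193 -0.1359  1.0416  1.0579] [ 0.0547 -0.1621 -0.3178]
[(array([ 0.3923, -0.2685,  0.0564]), 0.77)]
[(array([ 0.4477, -0.1746,  0.0536]), 0.92)]
[253.3902  72.2951] [173.9692 124.058 ]
t [ 0.1414  0.0066 -0.0497] rot [  0.23   0.43 -23.49]
173 12
```

View pics/c5.png

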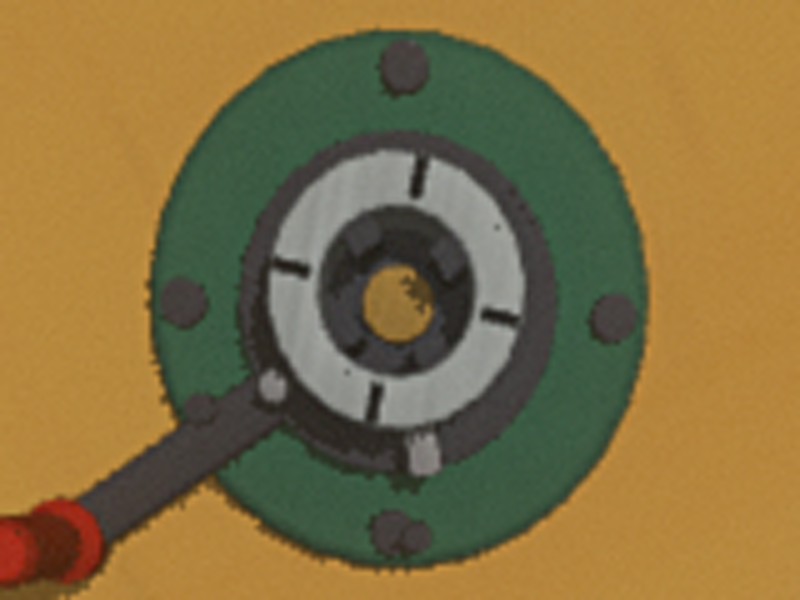

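Crop: the lever is back at rest (post at the lower left). Ticks are at crop (420,176), (500,316), (373,403), (290,268), rim centre (396,288). I compute the socket centre and slot angle, pooling the three wrist views.

```bash
cat > sock.py <<'E'
from h import *
np.set_printoptions(precision=4,suppress=True)
def rim(I,cp,guess=(.451,-.176,.052)):
    q=proj(cp,guess).astype(int); r=int(np.linalg.norm(proj(cp,np.add(guess,(.037,0,0)))-q))
    g=cv2.cvtColor(I,cv2.COLOR_BGR2HSV); m=((g[...,1]<45)&(g[...,2]>115)).astype(np.uint8); k=np.zeros_like(m); cv2.circle(k,tuple(map(int,q)),r,1,-1); m&=k
    n,l,s,c=cv2.connectedComponentsWithStats(m); i=1+np.argmax(s[1:,4]); m=(l==i)
    hull=cv2.convexHull(np.argwhere(m)[:,::-1].astype(np.int32)).reshape(-1,2)
    P=np.array([onz(cp,p,.052)[:2] for p in hull])
    A=np.c_[2*P,np.ones(len(P))]; x=np.linalg.lstsq(A,(P**2).sum(1),rcond=None)[0]; rad=np.sqrt(x[2]+x[0]**2+x[1]**2)
    h=cv2.convexHull(np.argwhere(cv2.inRange(g,np.array((40,60,20)),np.array((95,255,255)))*k.max()>0)[:,::-1].astype(np.int32))
    return x[:2],rad
if __name__=='__main__':
    st=monitor.state()
    V=[('pics/w1.png',dict(tcp_pos=[0.4778,-0.1356,0.2299],orientation=[.837,.547,-.002,-.002])),
       ('pics/w2.png',dict(tcp_pos=[0.3961,-0.2661,0.1398],orientation=[.964,-.267,.001,0])),
       ('pics/raw_w5.png',st)]
    for f,s in V:
        cp=campose('wrist',s); print(f,rim(cv2.imread(f),cp))
    T=np.array([(420,176),(500,316),(373,403),(290,268)])/5+[173,12]
    P=np.array([onz(cp,p,.052)[:2] for p in T]); print(P.mean(0))
    for a,b in((0,2),(1,3)):
        d=P[a]-P[b]; print(np.degrees(np.arctan2(d[1],d[0]))%90)
E
python3 sock.py
```

```text
pics/w1.png (array([ 0.4488, -0.1806]), np.float64(0.026340059549882753))
pics/w2.png (array([ 0.4477, -0.1773]), np.float64(0.029230764552929323))
pics/raw_w5.png (array([ 0.4475, -0.1743]), np.float64(0.028879102360873973))
[ 0.448  -0.1746]
13.526143648783219
14.648546584089452
```

```bash
python3 - <<'E'
from h import *
t,r=plan((.448,-.1755,.16),26.5)
E
```

```text
t [ 0.1201 -0.0071  0.0404] rot [0.31 0.37 0.01]
```

{"fn": "arm_command", "kwargs": {
  "increments": [
    {"translation":[0.04,-0.002,0.014],"rot":[0.3,0.4,0],"grip":0.08},
    {"translation":[0.04,-0.002,0.013],"rot":[0,0,0],"grip":0.08},
    {"translation":[0.04,-0.003,0.013],"rot":[0,0,0],"grip":0.08},
    {"translation":[0,0,0],"rot":[0,0,0],"grip":0.08}
  ]
}}

```text
clock: 13.25
tcp_pos: [0.4426, -0.1706, 0.1574]
orientation: [0.525, 0.851, -0.0, -0.007]
contact_force: [1.0, -1.1, -0.4]
gripper_width: 0.0802
gripper_force: 0.0
```

```bash
python3 - <<'E'
from sock import *
import json
st=monitor.state(); save('wrist','w6.png'); cp=campose('wrist',st); print(st['clock'],st['tcp_pos'],rim(cv2.imread('pics/raw_w6.png'),cp,(.448,-.176,.052)))
json.dump({k:np.array(st[k]).tolist() for k in('tcp_pos','orientation')},open('s6.json','w'))
E
```

```text
13.25 [ 0.4426 -0.1706  0.1574] (array([ 0.4397, -0.1732]), np.float64(0.021686436798511306))
```

{"fn": "arm_command", "kwargs": {
  "increments": [
    {"translation":[0,0,0],"rot":[0,0,10],"grip":0.08},
    {"translation":[0,0,0],"rot":[0,0,10],"grip":0.08},
    {"translation":[0,0,0],"rot":[0,0,10],"grip":0.08},
    {"translation":[0,0,0],"rot":[0,0,10],"grip":0.08},
    {"translation":[0,0,0],"rot":[0,0,10],"grip":0.08},
    {"translation":[0,0,0],"rot":[0,0,10],"grip":0.08},
    {"translation":[0,0,0],"rot":[0,0,10],"grip":0.08},
    {"translation":[0,0,0],"rot":[0,0,10],"grip":0.08},
    {"translation":[0,0,0],"rot":[0,0,10],"grip":0.08},
    {"translation":[0,0,0],"rot":[0,0,0],"grip":0.08}
  ]
}}

```text
clock: 14.55
tcp_pos: [0.4457, -0.1757, 0.1594]
orientation: [0.973, 0.229, -0.003, -0.002]
contact_force: [0.2, 0.2, -0.2]
gripper_width: 0.0798
gripper_force: 0.0
```

```bash
python3 - <<'E'
from sock import *
import json
st=monitor.state(); save('wrist','w7.png'); cp=campose('wrist',st); print(st['clock'],st['tcp_pos'],st['joints'])
json.dump({k:np.array(st[k]).tolist() for k in('tcp_pos','orientation')},open('s7.json','w'))
cs=[]
for i in (6,7):
    s=json.load(open(f's{i}.json')); cp=campose('wrist',s); I=cv2.imread(f'pics/raw_w{i}.png')
    r=rim(I,cp,(.448,-.176,.052)); print(r); cs.append(r[0])
    M=R.from_quat(s['orientation']).as_matrix()[:2,:2]
    if i==6: A=[np.c_[np.eye(2),-M]]
    else: A.append(np.c_[np.eye(2),-M])
print('p,b',np.linalg.solve(np.vstack(A),np.hstack(cs)))
q=[]
for i in(6,7):
    s=json.load(open(f's{i}.json')); cp=campose('wrist',s); I=cv2.imread(f'pics/raw_w{i}.png')
    x,y=map(int,proj(cp,(.448,-.176,.052))); q.append(cv2.resize(I[y-50:y+50,x-50:x+50],(400,400),interpolation=cv2.INTER_CUBIC)); print(x-50,y-50)
cv2.imwrite('pics/c67.png',np.hstack(q))
E
```

```text
14.55 [ 0.4457 -0.1757  0.1594] [-0.1387  0.4499  0.6745  1.9398 -0.3572  0.8805 -0.3871]
(array([ 0.4379, -0.1738]), np.float64(0.021698589627976834))
(array([ 0.448 , -0.1759]), np.float64(0.02903356073651325))
p,b [ 0.4419 -0.1799 -0.0073  0.0009]
212 140
211 130
```

View pics/c67.png

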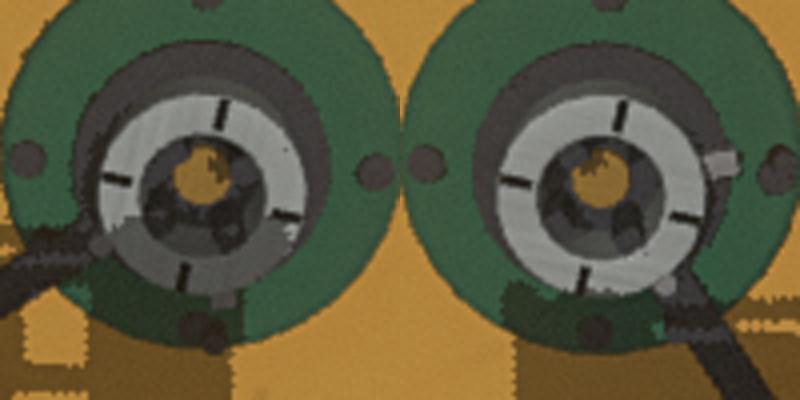

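Both views show the four ticks clearly: left (222,114), (285,216), (182,278), (117,180), right nearly the same. I use the ticks directly, since a shadow spoils the rim fit on the left.

```bash
python3 - <<'E'
from sock import *
import json
T6=np.array([(222,114),(285,216),(182,278),(117,180)])/4+[212,140]-.4
T7=np.array([(222,115),(285,217),(184,280),(116,182)])/4+[211,130]-.4
A=[];c=[]
for i,T in((6,T6),(7,T7)):
    s=json.load(open(f's{i}.json')); cp=campose('wrist',s)
    P=np.array([onz(cp,p,.052)[:2] for p in T]); m=P.mean(0); c.append(m)
    print(m,[round(np.degrees(np.arctan2(*(P[a]-P[b])[::-1]))%90,2) for a,b in((0,2),(1,3))],np.linalg.norm(P[0]-P[2]),np.linalg.norm(P[1]-P[3]))
    A.append(np.c_[np.eye(2),-R.from_quat(s['orientation']).as_matrix()[:2,:2]])
print(np.linalg.solve(np.vstack(A),np.hstack(c)))
# transfer plan: arc to gear
st=monitor.state(); p=np.array(st['tcp_pos']); print(np.degrees(np.arctan2(p[1],p[0])),np.hypot(p[0],p[1]))
M=R.from_quat(st['orientation']).as_matrix(); print(np.degrees(np.arctan2(M[1,1],M[0,1])))
# gear head in scene/top cameras
E
```

```text
[ 0.4465 -0.1755] [np.float64(13.67), np.float64(14.37)] 0.04942793523762231 0.048720747526087814
[ 0.4484 -0.175 ] [np.float64(14.1), np.float64(14.6)] 0.0491549814162819 0.04874690704512145
[ 0.4477 -0.1762 -0.0011  0.0007]
-21.498199542652763 0.4787360922946069
-63.404098898008264
```

{"fn": "arm_command", "kwargs": {
  "increments": [
    {"translation":[0,0,-0.055],"rot":[0,0,0],"grip":0.08},
    {"translation":[0,0,-0.055],"rot":[0,0,0],"grip":0.08},
    {"translation":[0.0383,-0.034,-0.03],"rot":[0,0,-6],"grip":0.08},
    {"translation":[0.0383,-0.034,-0.02],"rot":[0,0,-6],"grip":0.08},
    {"translation":[0.0383,-0.034,0],"rot":[0,0,-6],"grip":0.08},
    {"translation":[0.0383,-0.034,0],"rot":[0,0,-6],"grip":0.08},
    {"translation":[0.0383,-0.034,0],"rot":[0,0,-6],"grip":0.08},
    {"translation":[0.0383,-0.034,0],"rot":[0,0,-6],"grip":0.08},
    {"translation":[0.0383,-0.034,0],"rot":[0,0,-6],"grip":0.08},
    {"translation":[0.0383,-0.034,0],"rot":[0,0,-6],"grip":0.08},
    {"translation":[0.0383,-0.034,0.03],"rot":[0,0,-6],"grip":0.08},
    {"translation":[0.0383,-0.034,0.04],"rot":[0,0,-6],"grip":0.08},
    {"translation":[0,0,0.03],"rot":[0,0,0],"grip":0.08},
    {"translation":[0,0,0],"rot":[0,0,0],"grip":0.08}
  ]
}}

```text
clock: 16.35
tcp_pos: [0.402, 0.3103, 0.2215]
orientation: [0.728, 0.686, -0.004, -0.004]
contact_force: [-1.1, 0.1, -0.0]
gripper_width: 0.0803
gripper_force: 0.0
```

```bash
python3 - <<'E'
from sock import *
import json
st=monitor.state(); save('wrist','w8.png'); cp=campose('wrist',st); print(st['clock'],st['tcp_pos'],st['orientation'],st['joints'],st['contact_force'])
json.dump({k:np.array(st[k]).tolist() for k in('tcp_pos','orientation')},open('s8.json','w'))
for q in ['gear','gear_block']: print(q,[(np.round(d['xyz'],4),round(d['confidence'],2)) for d in nets.place_of('wrist',q)])
x,y=map(int,proj(cp,(.396,.32,.09))); print(x,y)
x0=max(0,x-80);y0=max(0,y-60);I=cv2.imread('pics/raw_w8.png');print(x0,y0)
cv2.imwrite('pics/c8.png',cv2.resize(I[y0:y0+120,x0:x0+160],None,fx=5,fy=5,interpolation=cv2.INTER_CUBIC))
E
```

```text
16.35 [0.402  0.3103 0.2215] [ 0.7279  0.6856 -0.0039 -0.004 ] [-0.9308  0.3699  0.3324  1.7684 -0.1455  1.0354 -0.6034] [-1.1219  0.1181 -0.0296]
gear [(array([0.3958, 0.3231, 0.0056]), 0.81), (array([ 0.2942,  0.2866, -0.0005]), 0.66), (array([0.2825, 0.3734, 0.002 ]), 0.57)]
gear_block []
254 169
174 109
```

View pics/c8.png

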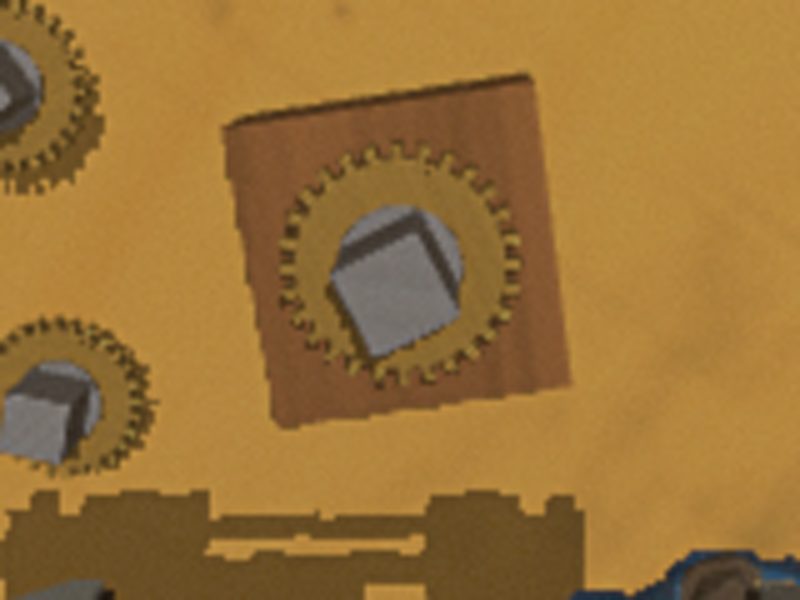

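Crop: the target gear in its wooden block has head top corners at (332,276), (420,232), (460,312), (372,358) and its disc centre at (400,263). The loose gears at (20,90) and (70,395) are smaller. Compute the pose.

```bash
python3 - <<'E'
from sock import *
import json
s=json.load(open('s8.json')); cp=campose('wrist',s)
C=np.array([(332,276),(420,232),(460,312),(372,358)])/5+[174,109]-.4
P=np.array([onz(cp,p,.09)[:2] for p in C]); print(P.mean(0),[round(np.linalg.norm(P[i]-P[i-1]),4) for i in range(4)])
a=[np.degrees(np.arctan2(*(P[i]-P[i-1])[::-1]))%90 for i in range(4)];print('yaw',a)
D=np.array([(400,263)])/5+[174,109]-.4; print('disc',onz(cp,D[0],.052), 'dia',np.linalg.norm(onz(cp,(285/5+174,160),.052)-onz(cp,(520/5+174,160),.052)))
M=R.from_quat(s['orientation']).as_matrix(); print('y',np.degrees(np.arctan2(M[1,1],M[0,1])))
b=M[:2,:2]@[-.0011,.0007]; print('bias',b)
# triangulate with scene camera: head top
S=cv2.imread('pics/raw_scene0.png'); sc=campose('scene')
q=proj(sc,(*P.mean(0),.09)); print('scene',q,proj(campose('top'),(*P.mean(0),.09)))
x,y=map(int,q); cv2.imwrite('pics/c9.png',cv2.resize(S[y-20:y+25,x-25:x+25],None,fx=10,fy=10,interpolation=cv2.INTER_CUBIC));print(x-25,y-20)
E
```

```text
[0.394  0.3229] [np.float64(0.0223), np.float64(0.0236), np.float64(0.0216), np.float64(0.0242)]
yaw [np.float64(21.4514702255413), np.float64(23.346604021796974), np.float64(23.033743267864537), np.float64(24.90526037527073)]
disc [0.3938 0.3237 0.052 ] dia 0.062394550352910576
y -3.424993518169163
bias [ 0.0006 -0.0011]
scene [189.1445 232.5101] [176.3465 190.8559]
164 212
```

```bash
python3 - <<'E'
from h import *
plan((.3943,.3224,.12),23.2)
E
```

```text
t [ 0.0104 -0.0108  0.1049] rot [ -0.23  -0.36 -26.83]
```

{"fn": "arm_command", "kwargs": {
  "increments": [
    {"translation":[0.0104,-0.0108,0.05],"rot":[0,0,0],"grip":0.08},
    {"translation":[0,0,0.05],"rot":[-0.2,-0.4,0],"grip":0.08},
    {"translation":[0,0,0],"rot":[0,0,-9],"grip":0.08},
    {"translation":[0,0,0],"rot":[0,0,-9],"grip":0.08},
    {"translation":[0,0,0],"rot":[0,0,-8.8],"grip":0.08},
    {"translation":[0,0,0],"rot":[0,0,0],"grip":0.08}
  ]
}}

```text
clock: 17.25
tcp_pos: [0.394, 0.3227, 0.1249]
orientation: [0.551, 0.834, -0.001, -0.001]
contact_force: [0.5, 0.4, 0.1]
gripper_width: 0.0798
gripper_force: 0.0
```

```bash
python3 - <<'E'
from sock import *
import json
st=monitor.state(); save('wrist','w9.png'); cp=campose('wrist',st); print(st['clock'],st['tcp_pos'],st['orientation'],st['joints'])
json.dump({k:np.array(st[k]).tolist() for k in('tcp_pos','orientation')},open('s9.json','w'))
plan((.3943,.3224,.060),23.2)
x,y=map(int,proj(cp,(.3943,.3224,.09))); I=cv2.imread('pics/raw_w9.png');print(x-50,y-50)
cv2.imwrite('pics/c9.png',cv2.resize(I[y-50:y+50,x-50:x+50],None,fx=6,fy=6,interpolation=cv2.INTER_CUBIC))
E
```

```text
17.25 [0.394  0.3227 0.1249] [ 0.5515  0.8342 -0.0009 -0.0006] [-0.8417  0.4736  0.164   1.9002 -0.1072  0.7783 -0.2163]
t [-0.0004  0.0006  0.0647] rot [-0.16  0.01 -0.18]
208 153
```

View pics/c9.png

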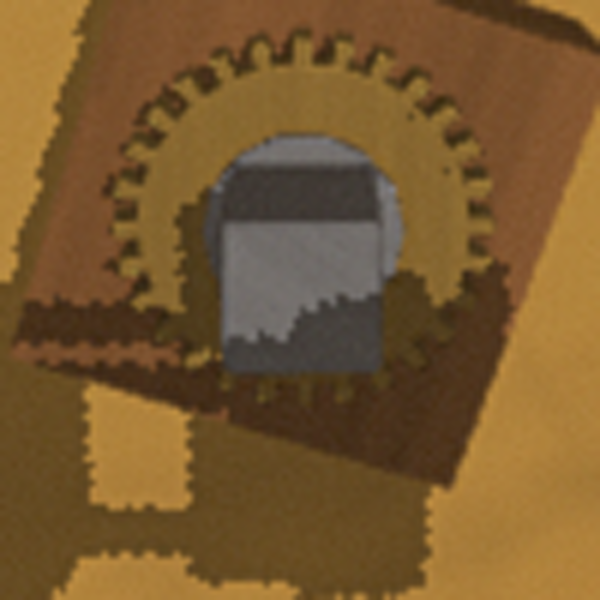

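The crop shows the head square to the closing line and centred (crop (302,297), raw (258,202), within 0.5 px of the tool axis), and it is the large gear. Descend, grip and lift.

{"fn": "arm_command", "kwargs": {
  "increments": [
    {"translation":[-0.001,0.0005,0.03],"rot":[0,0,0],"grip":0.08},
    {"translation":[0,0,0.025],"rot":[0,0,-0.2],"grip":0.07},
    {"translation":[0,0,0.0095],"rot":[0,0,0],"grip":0.05},
    {"translation":[0,0,0],"rot":[0,0,0],"grip":0.01},
    {"translation":[0,0,0],"rot":[0,0,0],"grip":0.01},
    {"translation":[0,0,0],"rot":[0,0,0],"grip":0.01},
    {"translation":[0,0,0],"rot":[0,0,0],"grip":0.01},
    {"translation":[0,0,0],"rot":[0,0,0],"grip":0.01}
  ]
}}

```text
clock: 18.3
tcp_pos: [0.3928, 0.3217, 0.0592]
orientation: [0.549, 0.836, -0.002, -0.001]
contact_force: [-0.0, -0.1, -0.5]
gripper_width: 0.0147
gripper_force: 0.0
```

```bash
python3 - <<'E'
from h import *
st=monitor.state(); print(st['clock'],st['tcp_pos'],st['gripper_width'],st['gripper_force'],st['contact_force'])
M=R.from_quat(st['orientation']).as_matrix(); print('y',np.degrees(np.arctan2(M[1,1],M[0,1])))
E
```

```text
18.3 [0.39277599 0.32167073 0.05917378] 0.014657264901174203 0.0 [-0.02475818 -0.12920258 -0.48708946]
y 23.45060109365315
```

{"fn": "arm_command", "kwargs": {
  "increments": [
    {"translation":[0,0,0],"rot":[0,0,0],"grip":0.0}
  ]
}}

```text
clock: 18.42
tcp_pos: [0.3927, 0.3216, 0.059]
orientation: [0.549, 0.836, -0.003, -0.001]
contact_force: [0.3, -0.1, -0.4]
gripper_width: 0.0045
gripper_force: 0.0
```

```bash
python3 - <<'E'
from h import *
st=monitor.state(); print(st['clock'],st['tcp_pos'],st['gripper_width'],st['gripper_force'],st['contact_force'])
save('wrist','w10.png',(130,120,390,300),2.8)
E
```

```text
18.425 [0.39270032 0.32157607 0.05898519] 0.004534991316726694 0.0 [ 0.30229183 -0.10906543 -0.40565326]
```

View pics/w10.png

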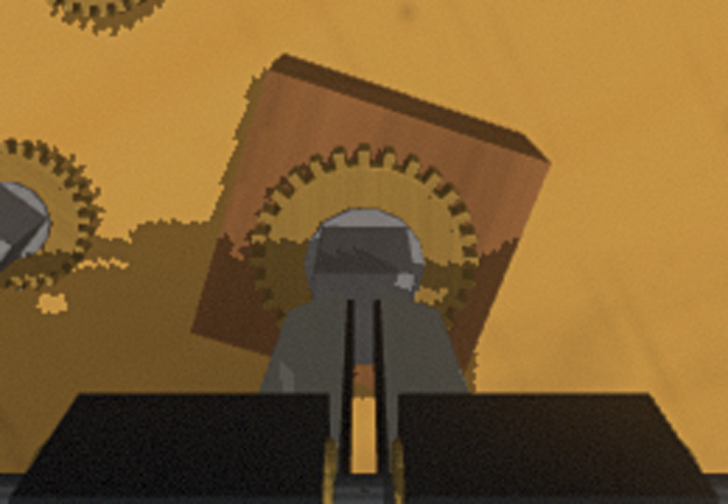

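Crop: the fingers are nearly closed at (363,300) *above* the head, whose top shows between them. So the real fingertips sit roughly 35 mm short of the reported TCP (the tip spacing in the earlier view agrees, and so does the slip at the post). I'll confirm by gently touching the head top with the closed fingers.

{"fn": "arm_command", "kwargs": {
  "increments": [
    {"translation":[0,0,0.002],"rot":[0,0,0],"grip":0.0},
    {"translation":[0,0,0.001],"rot":[0,0,0],"grip":0.0}
  ]
}}

```text
clock: 18.73
tcp_pos: [0.3926, 0.3214, 0.0557]
orientation: [0.549, 0.836, -0.003, -0.001]
contact_force: [0.7, -0.0, 0.3]
gripper_width: 0.0003
gripper_force: 0.0
```

{"fn": "arm_command", "kwargs": {
  "increments": [
    {"translation":[0,0,0.0015],"rot":[0,0,0],"grip":0.0},
    {"translation":[0,0,0],"rot":[0,0,0],"grip":0.0}
  ]
}}

```text
clock: 18.98
tcp_pos: [0.3926, 0.3214, 0.0543]
orientation: [0.549, 0.836, -0.003, -0.001]
contact_force: [-0.2, -0.2, 0.0]
gripper_width: 0.0004
gripper_force: 0.0
```

{"fn": "arm_command", "kwargs": {
  "increments": [
    {"translation":[0,0,0.0015],"rot":[0,0,0],"grip":0.0},
    {"translation":[0,0,0],"rot":[0,0,0],"grip":0.0}
  ]
}}

```text
clock: 19.23
tcp_pos: [0.3928, 0.3216, 0.0536]
orientation: [0.549, 0.836, -0.002, -0.001]
contact_force: [-1.0, -0.2, 4.4]
gripper_width: 0.0006
gripper_force: 2.3
```

Contact at reported z = 0.0537, so the true tips are 36 mm above the reported TCP. Open, go down to reported z of about 0.024, and grip.

{"fn": "arm_command", "kwargs": {
  "increments": [
    {"translation":[0,0,-0.006],"rot":[0,0,0],"grip":0.07},
    {"translation":[0,0,0],"rot":[0,0,0],"grip":0.07},
    {"translation":[0,0,0],"rot":[0,0,0],"grip":0.07},
    {"translation":[0,0,0],"rot":[0,0,0],"grip":0.07},
    {"translation":[0,0,0],"rot":[0,0,0],"grip":0.07},
    {"translation":[0,0,0],"rot":[0,0,0],"grip":0.07},
    {"translation":[0,0,0.01],"rot":[0,0,0],"grip":0.07},
    {"translation":[0,0,0.01],"rot":[0,0,0],"grip":0.07}
  ]
}}

```text
clock: 20.23
tcp_pos: [0.3924, 0.3214, 0.0382]
orientation: [0.549, 0.836, -0.003, -0.001]
contact_force: [0.9, -0.4, -0.1]
gripper_width: 0.0692
gripper_force: 0.0
```

{"fn": "arm_command", "kwargs": {
  "increments": [
    {"translation":[0,0,0.006],"rot":[0,0,0],"grip":0.07},
    {"translation":[0,0,0.005],"rot":[0,0,0],"grip":0.05},
    {"translation":[0,0,0.005],"rot":[0,0,0],"grip":0.05},
    {"translation":[0,0,0],"rot":[0,0,0],"grip":0.05}
  ]
}}

```text
clock: 20.72
tcp_pos: [0.3923, 0.3213, 0.0226]
orientation: [0.549, 0.836, -0.003, -0.001]
contact_force: [-0.3, -1.6, -0.7]
gripper_width: 0.0503
gripper_force: 0.0
```

{"fn": "arm_command", "kwargs": {
  "increments": [
    {"translation":[0,0.0015,-0.001],"rot":[0,0,0],"grip":0.03},
    {"translation":[0,0,0],"rot":[0,0,0],"grip":0.01},
    {"translation":[0,0,0],"rot":[0,0,0],"grip":0.01},
    {"translation":[0,0,0],"rot":[0,0,0],"grip":0.01},
    {"translation":[0,0,0],"rot":[0,0,0],"grip":0.01}
  ]
}}

```text
clock: 21.35
tcp_pos: [0.3935, 0.322, 0.0241]
orientation: [0.549, 0.836, -0.003, -0.001]
contact_force: [-0.6, 0.4, 3.6]
gripper_width: 0.0238
gripper_force: 30.0
```

Head gripped: width 23.8 mm at 30 N. Lift, cross high over the vise, and go to a viewing pose beside the socket.

{"fn": "arm_command", "kwargs": {
  "increments": [
    {"translation":[0,0,-0.01],"rot":[0,0,0],"grip":0.01},
    {"translation":[0,0,-0.03],"rot":[0,0,0],"grip":0.01},
    {"translation":[0,0,-0.05],"rot":[0,0,0],"grip":0.01},
    {"translation":[0,0,-0.06],"rot":[0,0,0],"grip":0.01},
    {"translation":[0,0,-0.06],"rot":[0,0,0],"grip":0.01},
    {"translation":[0,0,-0.06],"rot":[0,0,0],"grip":0.01}
  ]
}}

```text
clock: 22.1
tcp_pos: [0.3948, 0.3224, 0.296]
orientation: [0.549, 0.836, -0.003, -0.001]
contact_force: [0.5, 0.2, -3.6]
gripper_width: 0.0237
gripper_force: 30.0
```

{"fn": "arm_command", "kwargs": {
  "increments": [
    {"translation":[-0.0518,-0.0047,0],"rot":[0,0,0],"grip":0.01},
    {"translation":[-0.0518,-0.0047,0],"rot":[0,0,0],"grip":0.01},
    {"translation":[-0.0518,-0.0047,0],"rot":[0,0,0],"grip":0.01},
    {"translation":[-0.0518,-0.0047,0],"rot":[0,0,0],"grip":0.01},
    {"translation":[-0.0518,-0.0047,0],"rot":[0,0,0],"grip":0.01},
    {"translation":[-0.0546,-0.0237,0],"rot":[0,0,0],"grip":0.01},
    {"translation":[-0.0546,-0.0237,0],"rot":[0,0,0],"grip":0.01},
    {"translation":[-0.0546,-0.0237,0],"rot":[0,0,0],"grip":0.01},
    {"translation":[-0.0546,-0.0237,0],"rot":[0,0,0],"grip":0.01},
    {"translation":[-0.0546,-0.0237,0],"rot":[0,0,0],"grip":0.01},
    {"translation":[-0.0546,-0.0237,0],"rot":[0,0,0],"grip":0.01},
    {"translation":[0,0,0.04],"rot":[0,0,9.3],"grip":0.01},
    {"translation":[0,0,0.04],"rot":[0,0,0],"grip":0.01},
    {"translation":[0,0,0],"rot":[0,0,0],"grip":0.01},
    {"translation":[0,0,0],"rot":[0,0,0],"grip":0.01}
  ]
}}

```text
clock: 23.98
tcp_pos: [0.4771, -0.282, 0.217]
orientation: [0.614, 0.789, -0.003, 0.0]
contact_force: [0.8, 0.5, -2.6]
gripper_width: 0.0239
gripper_force: 30.0
```

```bash
python3 - <<'E'
from sock import *
import json
st=monitor.state(); save('wrist','w11.png'); cp=campose('wrist',st); print(st['clock'],st['tcp_pos'],st['orientation'],st['joints'],st['gripper_width'],st['contact_force'])
json.dump({k:np.array(st[k]).tolist() for k in('tcp_pos','orientation')},open('s11.json','w'))
I=cv2.imread('pics/raw_w11.png'); print(rim(I,cp,(.4477,-.1755,.052)),proj(cp,(.4477,-.1755,.052)))
print([(np.round(d['xyz'],4),round(d['confidence'],2)) for d in nets.place_of('wrist','socket')])
print([(np.round(d['xyz'],4),round(d['confidence'],2)) for d in nets.place_of('wrist','gear')])
# ticks: unwrap rim
c,_=rim(I,cp,(.4477,-.1755,.052)); g=cv2.cvtColor(I,cv2.COLOR_BGR2GRAY).astype(np.float32)
for c0 in (c,):
    a=np.radians(np.arange(0,360,1)); prof=0
    for r in (.021,.023,.025,.027):
        q=np.array([proj(cp,(c0[0]+r*np.cos(t),c0[1]+r*np.sin(t),.052)) for t in a],np.float32)
        prof=prof+cv2.remap(g,q[:,:1].copy(),q[:,1:].copy(),cv2.INTER_LINEAR).ravel()
    f=prof.reshape(4,90); print(np.round(f.mean(0)).astype(int).tolist()); print('ticks',f.argmin(1))
plan((.4477,-.1755,.2),14.2)
E
```

```text
23.975 [ 0.4771 -0.282   0.217 ] [ 0.6145  0.7889 -0.0027  0.0004] [ 0.1721  0.4628  0.4875  1.6648 -0.2341  1.0727  0.9757] 0.023929003436589213 [ 0.7545  0.5012 -2.5628]
(array([ 0.4484, -0.1745]), np.float64(0.029191766298628036)) [257.2184  81.6597]
[(array([ 0.4475, -0.1758,  0.0541]), 0.68)]
[(array([ 0.4794, -0.2813,  0.1984]), 0.85)]
[668, 670, 672, 674, 677, 679, 680, 680, 671, 618, 499, 375, 293, 239, 186, 219, 273, 339, 459, 584, 659, 678, 680, 680, 678, 675, 672, 670, 670, 668, 668, 667, 666, 665, 665, 666, 667, 667, 667, 666, 665, 664, 664, 664, 665, 666, 667, 668, 669, 670, 671, 672, 674, 674, 671, 666, 667, 673, 676, 677, 676, 676, 677, 678, 679, 678, 676, 675, 675, 673, 672, 671, 670, 670, 670, 670, 671, 671, 671, 670, 669, 669, 669, 668, 666, 666, 667, 667, 667, 667]
ticks [14 14 14 14]
t [ 0.1107 -0.0025  0.017 ] rot [-0.15  0.27 -0.03]
```

Slots at 14.2° and socket centre (0.4484,-0.1745) at this yaw. Now I measure where the gear sits in the hand, fitting the tooth ring in the same picture.

```bash
cat > gear.py <<'E'
from sock import *
import json,sys
def hand(f,s,ztop=.028):
    I=cv2.imread(f); cp=campose('wrist',s); M=R.from_quat(s['orientation']).as_matrix(); t=np.array(s['tcp_pos'])
    L=cv2.cvtColor(I,cv2.COLOR_BGR2LAB).astype(np.float32)
    K,e,Rm=cp
    a=np.radians(np.arange(-100,100.1,.5))  # about +x tool
    def ring(dx,dy,r,z):
        p=np.c_[dx+r*np.cos(a),dy+r*np.sin(a),np.full(len(a),-z)]@M.T+t
        c=(p-e)@Rm@K.T; return (c[:,:2]/c[:,2:]).astype(np.float32)
    def samp(q): return cv2.remap(L,q[:,:1].copy(),q[:,1:].copy(),cv2.INTER_LINEAR).reshape(-1,3)
    best=[]
    for dx in np.arange(-.006,.0061,.001):
        for dy in np.arange(-.006,.0061,.001):
            for r in (.0305,.0315):
                v=samp(ring(dx,dy,r,ztop))[:,0]; v=v-cv2.GaussianBlur(v.reshape(-1,1),(1,41),0).ravel()
                best.append((v.std(),dx,dy,r))
    best.sort(reverse=True); return best[:6]
if __name__=='__main__':
    s=json.load(open('s11.json'))
    # gear origin .016 below TCP => disc top (44mm) 28 mm above TCP
    for z in(.026,.028,.030): print(z,np.round(hand('pics/raw_w11.png',s,z),4).tolist())
E
python3 gear.py
```

```text
0.026 [[22.3182, 0.003, 0.001, 0.0305], [22.0947, 0.002, 0.001, 0.0315], [21.7649, 0.003, 0.002, 0.0305], [21.3961, 0.003, 0.0, 0.0305], [21.1844, 0.002, 0.0, 0.0315], [21.0122, 0.002, 0.002, 0.0315]]
0.028 [[22.1598, 0.004, 0.001, 0.0305], [21.3641, 0.004, 0.0, 0.0305], [21.3262, 0.003, 0.0, 0.0315], [21.3055, 0.003, 0.002, 0.0305], [21.0267, 0.003, 0.001, 0.0305], [20.9853, 0.003, 0.001, 0.0315]]
0.03 [[21.9865, 0.004, 0.001, 0.0305], [21.5431, 0.003, 0.0, 0.0315], [21.3558, 0.004, 0.002, 0.0305], [21.0437, 0.003, 0.001, 0.0315], [21.0392, 0.004, 0.0, 0.0305], [20.6283, 0.003, -0.001, 0.0315]]
```

```bash
python3 - <<'E'
from gear import *
s=json.load(open('s9.json'))
for z in(-.071,-.073,-.075): print(z,np.round(hand('pics/raw_w9.png',s,z)[:4],4).tolist())
# head corners from w9
cp=campose('wrist',s); C=np.array([(223,221),(380,221),(382,373),(223,373)])/6+[208,153]-.4
P=np.array([onz(cp,p,.09) for p in C]); M=R.from_quat(s['orientation']).as_matrix()
print('head in tool',(P.mean(0)-s['tcp_pos'])@M, P.mean(0))
# gear in hand now vs scene cam? collar ring & head back top edge in w11
s=json.load(open('s11.json')); cp=campose('wrist',s); I=cv2.imread('pics/raw_w11.png')
M=R.from_quat(s['orientation']).as_matrix(); t=np.array(s['tcp_pos'])
# intensity profile along tool +x on disc top / collar top, centre line
for name,z in(('disc',.028),('collar',.031),('headtop',.066)):
    xs=np.arange(.008,.042,.001); v=[]
    for x in xs:
        q=proj(cp,t+M@[x,.001,-z]); v.append(I[int(round(q[1])),int(round(q[0]))].tolist())
    print(name,[(int(round(x*1000)),*c) for x,c in zip(xs,v)])
E
```

```text
-0.071 [[16.8747, 0.0, 0.0, 0.0305], [16.7519, 0.0, 0.001, 0.0305], [16.3438, 0.0, -0.001, 0.0305], [16.1115, -0.001, 0.0, 0.0315]]
-0.073 [[16.7731, -0.001, 0.0, 0.0305], [16.626, 0.0, 0.0, 0.0305], [16.4238, 0.0, 0.001, 0.0305], [16.2413, -0.001, -0.001, 0.0305]]
-0.075 [[17.1891, -0.001, 0.0, 0.0305], [16.6768, -0.001, 0.001, 0.0305], [16.575, -0.002, 0.001, 0.0315], [16.5583, -0.001, -0.001, 0.0305]]
head in tool [ 0.0006 -0.0003  0.0349] [0.3934 0.3231 0.09  ]
disc [(8, 51, 58, 65), (9, 52, 59, 64), (10, 48, 55, 62), (11, 47, 54, 60), (12, 119, 121, 126), (13, 121, 124, 130), (14, 121, 126, 130), (15, 123, 127, 130), (16, 120, 121, 124), (17, 56, 114, 151), (18, 51, 115, 153), (19, 57, 116, 153), (20, 53, 115, 154), (21, 55, 116, 155), (22, 57, 119, 155), (23, 54, 115, 152), (24, 56, 117, 151), (25, 56, 118, 155), (26, 53, 116, 151), (27, 60, 121, 156), (28, 59, 126, 164), (29, 55, 121, 158), (30, 57, 118, 155), (31, 53, 116, 153), (32, 57, 120, 155), (33, 57, 117, 154), (34, 28, 61, 82), (35, 30, 66, 87), (36, 70, 149, 200), (37, 71, 152, 204), (38, 68, 148, 200), (39, 68, 148,
[... 675 characters left out ...]
, 200), (40, 68, 148, 199), (41, 67, 149, 201)]
headtop [(8, 67, 68, 73), (9, 66, 70, 72), (10, 68, 73, 76), (11, 69, 71, 75), (12, 67, 70, 73), (13, 58, 62, 65), (14, 53, 56, 59), (15, 49, 55, 59), (16, 53, 58, 63), (17, 53, 59, 61), (18, 50, 54, 59), (19, 48, 53, 57), (20, 49, 55, 59), (21, 51, 57, 64), (22, 52, 57, 65), (23, 49, 53, 62), (24, 50, 55, 61), (25, 49, 57, 64), (26, 47, 53, 62), (27, 119, 122, 127), (28, 124, 129, 132), (29, 122, 126, 132), (30, 118, 120, 121), (31, 55, 113, 149), (32, 57, 120, 156), (33, 56, 118, 155), (34, 59, 120, 157), (35, 58, 119, 155), (36, 59, 121, 157), (37, 57, 119, 156), (38, 55, 118, 155), (39, 59, 121, 158), (40, 56, 121, 161), (41, 56, 117, 154)]
```

The collar, head and disc edges put the gear about +0.9 mm in x and +1 mm in y of the tool axis. Target TCP is (0.4472,-0.1759) at yaw 14.2°; move over the socket.

{"fn": "arm_command", "kwargs": {
  "increments": [
    {"translation":[0.0552,-0.0015,0.03],"rot":[-0.15,0.27,0],"grip":0.01},
    {"translation":[0.0552,-0.0015,0.03],"rot":[0,0,0],"grip":0.01},
    {"translation":[0,0,0.04],"rot":[0,0,0],"grip":0.01},
    {"translation":[0,0,0.025],"rot":[0,0,0],"grip":0.01},
    {"translation":[0,0,0],"rot":[0,0,0],"grip":0.01},
    {"translation":[0,0,0],"rot":[0,0,0],"grip":0.01}
  ]
}}

```text
clock: 24.88
tcp_pos: [0.4475, -0.1765, 0.0924]
orientation: [0.615, 0.789, 0.0, -0.0]
contact_force: [-0.5, -0.6, -2.5]
gripper_width: 0.0239
gripper_force: 30.0
```

```bash
python3 - <<'E'
from h import *
np.set_printoptions(precision=4,suppress=True)
st=monitor.state(); print(st['clock'],st['tcp_pos'],st['orientation'],st['contact_force'],st['wrist_torque'])
plan((.4472,-.1759,.066),14.2)
E
```

```text
24.875 [ 0.4475 -0.1765  0.0924] [ 0.6147  0.7887  0.0002 -0.0002] [-0.4881 -0.5679 -2.4885] [-0.055   0.0633 -0.0379]
t [ 0.0007 -0.0002  0.0264] rot [-0.   -0.03 -0.06]
```

{"fn": "arm_command", "kwargs": {
  "increments": [
    {"translation":[0.0006,0,0.014],"rot":[0,0,0],"grip":0.01},
    {"translation":[0,0,0.01],"rot":[0,0,0],"grip":0.01},
    {"translation":[0,0,0],"rot":[0,0,0],"grip":0.01}
  ]
}}

```text
clock: 25.25
tcp_pos: [0.4451, -0.1746, 0.0661]
orientation: [0.615, 0.789, -0.001, -0.003]
contact_force: [-0.8, -0.2, -2.7]
gripper_width: 0.0238
gripper_force: 30.0
```

{"fn": "arm_command", "kwargs": {
  "increments": [
    {"translation":[0,0,0.002],"rot":[0,0,0],"grip":0.01},
    {"translation":[0,0,0.002],"rot":[0,0,0],"grip":0.01},
    {"translation":[0,0,0.001],"rot":[0,0,0],"grip":0.01}
  ]
}}

```text
clock: 25.62
tcp_pos: [0.4459, -0.175, 0.0619]
orientation: [0.615, 0.789, -0.0, -0.002]
contact_force: [-0.0, 0.5, -1.8]
gripper_width: 0.024
gripper_force: 30.0
```

{"fn": "arm_command", "kwargs": {
  "increments": [
    {"translation":[0,0,0],"rot":[0,0,0],"grip":0.01},
    {"translation":[0,0,0.001],"rot":[0,0,0],"grip":0.01},
    {"translation":[0,0,0.001],"rot":[0,0,0],"grip":0.01},
    {"translation":[0,0,0],"rot":[0,0,0],"grip":0.01}
  ]
}}

```text
clock: 26.12
tcp_pos: [0.4461, -0.1751, 0.0599]
orientation: [0.615, 0.789, -0.0, -0.002]
contact_force: [0.8, -0.3, -1.7]
gripper_width: 0.024
gripper_force: 30.0
```

```bash
python3 - <<'E'
from h import *
np.set_printoptions(precision=4,suppress=True)
st=monitor.state(); print(st['clock'],st['tcp_pos'],st['orientation'],st['contact_force'],st['wrist_torque'])
plan((.4472,-.1759,.058),14.2)
E
```

```text
26.125 [ 0.4461 -0.1751  0.0599] [ 0.6146  0.7888 -0.0003 -0.0016] [ 0.7804 -0.2501 -1.7091] [-0.1255 -0.0938  0.04  ]
t [-0.001   0.0009  0.0019] rot [-0.14 -0.13 -0.05]
```

{"fn": "arm_command", "kwargs": {
  "increments": [
    {"translation":[-0.0007,0.0007,0.001],"rot":[-0.1,-0.1,0],"grip":0.01},
    {"translation":[0,0,0.001],"rot":[0,0,0],"grip":0.01},
    {"translation":[0,0,0.001],"rot":[0,0,0],"grip":0.01}
  ]
}}

```text
clock: 26.5
tcp_pos: [0.4465, -0.1754, 0.0568]
orientation: [0.615, 0.789, -0.0, -0.001]
contact_force: [1.2, 0.5, -2.0]
gripper_width: 0.0237
gripper_force: 30.0
```

{"fn": "arm_command", "kwargs": {
  "increments": [
    {"translation":[0,0,0.001],"rot":[0,0,0],"grip":0.01},
    {"translation":[0,0,0.001],"rot":[0,0,0],"grip":0.01}
  ]
}}

```text
clock: 26.75
tcp_pos: [0.4466, -0.1754, 0.0548]
orientation: [0.615, 0.789, -0.0, -0.001]
contact_force: [0.4, 0.9, -2.9]
gripper_width: 0.0238
gripper_force: 30.0
```

```bash
python3 - <<'E'
from h import *
np.set_printoptions(precision=4,suppress=True)
st=monitor.state(); print(st['clock'],st['tcp_pos'],st['orientation'],st['contact_force'],st['wrist_torque'])
plan((.4472,-.1759,.058),14.2)
E
```

```text
26.75 [ 0.4466 -0.1754  0.0548] [ 0.6146  0.7888 -0.0002 -0.0008] [ 0.42    0.8965 -2.9004] [-0.0773  0.0865  0.0635]
t [-0.0006  0.0005 -0.0032] rot [-0.07 -0.06 -0.05]
```

The splines are 3 mm in with no resistance. Continue down.

{"fn": "arm_command", "kwargs": {
  "increments": [
    {"translation":[0,0,0.002],"rot":[0,0,0],"grip":0.01},
    {"translation":[0,0,0.002],"rot":[0,0,0],"grip":0.01},
    {"translation":[0,0,0.002],"rot":[0,0,0],"grip":0.01},
    {"translation":[0,0,0.002],"rot":[0,0,0],"grip":0.01}
  ]
}}

```text
clock: 27.25
tcp_pos: [0.4466, -0.1754, 0.0467]
orientation: [0.615, 0.789, -0.0, -0.001]
contact_force: [0.6, -0.3, -2.2]
gripper_width: 0.0239
gripper_force: 30.0
```

{"fn": "arm_command", "kwargs": {
  "increments": [
    {"translation":[0,0,0.002],"rot":[0,0,0],"grip":0.01},
    {"translation":[0,0,0.002],"rot":[0,0,0],"grip":0.01},
    {"translation":[0,0,0.002],"rot":[0,0,0],"grip":0.01}
  ]
}}

```text
clock: 27.62
tcp_pos: [0.4467, -0.1755, 0.0412]
orientation: [0.615, 0.789, 0.0, -0.001]
contact_force: [-0.9, 0.4, 2.8]
gripper_width: 0.0236
gripper_force: 30.0
```

{"fn": "arm_command", "kwargs": {
  "increments": [
    {"translation":[0,0,0.002],"rot":[0,0,0],"grip":0.01},
    {"translation":[0,0,0.002],"rot":[0,0,0],"grip":0.01},
    {"translation":[0,0,0.0005],"rot":[0,0,0],"grip":0.01}
  ]
}}

```text
clock: 28.0
tcp_pos: [0.4467, -0.1755, 0.0365]
orientation: [0.615, 0.789, -0.0, -0.001]
contact_force: [-1.2, 0.4, 5.6]
gripper_width: 0.0238
gripper_force: 30.0
```

{"fn": "arm_command", "kwargs": {
  "increments": [
    {"translation":[0,0,0.0015],"rot":[0,0,0],"grip":0.01},
    {"translation":[0,0,0.001],"rot":[0,0,0],"grip":0.01},
    {"translation":[0,0,0],"rot":[0,0,0],"grip":0.01}
  ]
}}

```text
clock: 28.38
tcp_pos: [0.4467, -0.1756, 0.0341]
orientation: [0.615, 0.789, -0.0, -0.001]
contact_force: [-1.0, 1.2, 6.9]
gripper_width: 0.0238
gripper_force: 30.0
```

{"fn": "arm_command", "kwargs": {
  "increments": [
    {"translation":[0,0,0.001],"rot":[0,0,0],"grip":0.01},
    {"translation":[0,0,0],"rot":[0,0,0],"grip":0.01}
  ]
}}

```text
clock: 28.62
tcp_pos: [0.4467, -0.1755, 0.034]
orientation: [0.615, 0.789, 0.0, -0.001]
contact_force: [-1.9, 0.8, 11.9]
gripper_width: 0.0236
gripper_force: 30.0
```

Seated at z = 0.0340: the force jumps with no travel. Add a little margin and check that it holds.

{"fn": "arm_command", "kwargs": {
  "increments": [
    {"translation":[0,0,0.001],"rot":[0,0,0],"grip":0.01},
    {"translation":[0,0,0],"rot":[0,0,0],"grip":0.01},
    {"translation":[0,0,0],"rot":[0,0,0],"grip":0.01},
    {"translation":[0,0,0],"rot":[0,0,0],"grip":0.01}
  ]
}}

```text
clock: 29.12
tcp_pos: [0.4468, -0.1755, 0.0339]
orientation: [0.615, 0.789, 0.001, -0.0]
contact_force: [-5.2, 2.3, 20.9]
gripper_width: 0.0241
gripper_force: 30.0
```

```bash
python3 - <<'E'
from h import *
save('wrist','w12.png'); print([(np.round(d['xyz'],4),round(d['confidence'],2)) for d in nets.place_of('wrist','gear')])
print([(np.round(d['xyz'],4),round(d['confidence'],2)) for d in nets.place_of('wrist','lever_post')])
st=monitor.state(); print(st['clock'],st['tcp_pos'],st['contact_force'],st['gripper_width'])
E
```

```text
[(array([ 0.448 , -0.1745,  0.0155]), 0.78)]
[]
29.275 [ 0.44683823 -0.17551859  0.03385613] [-4.52608558  2.42647437 20.93764503] 0.023965745192205287
```

```bash
python3 -c "
from station import job
print(job.finish_job())"
```

```text
the job is handed in; nothing more can be done
None
```

I handed the job in at about 29 s of the 67 s: the lever was swung to its stop and sprang back, and the gear went into the socket with its splines aligned. It is still gripped and pressed fully home at about 21 N. I viewed 12 pictures, two over the limit of 10, and the lever took a second grip after the post slipped out of the first.

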